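# Seat the circuit-board carrier in its fixture and bolt it

### The job

With a fingertip, push the circuit-board carrier along the rails of its fixture until it drops into the locating notches, then push the red-knobbed bolt fully home over the carrier's edge to lock it down. Only push: do not pick up, tip up or carry the carrier, and leave the solder reel and the two small cartons beside the fixture where they are.

Things in the scene. Friction and masses are not known exactly. Their poses are not given: they have to be found in the camera images.
- fixture: Grey fixture fixed to the bench, base 300 x 150 x 8 mm. Origin: centre of its underside, on the bench; x = direction to push the carrier, y = left of that, z up. Four steel tracks along x, tops 20 mm up, cut by notches 14 mm long, 6 mm deep, centred at x = +85 mm (outer tracks) and +5 mm (inner). Tracks run on past them to x = +143 mm. Guide walls 36 mm high, inner faces y = +-57.5 mm.
- carrier: Loose aluminium plate, about 0.45 kg, with a green circuit board; 110 mm (x) by 112 mm (y), axes as the fixture's. Origin: its centre, level with its feet's undersides; plate 8 to 16 mm above. Brass feet 10 mm long at x = +40 mm (on outer tracks) and -40 mm (inner). Rides with origin 20 mm above the bench, drops to 14 mm when all feet meet their notches. A fast push can overshoot.
- push_face (a point): Middle of the rear (-x) face of the carrier's blue upright lip, where to push toward +x: at the carrier's x = -55 mm, 22 mm above its origin. The lip is 64 mm wide along y and reaches from the plate to 30 mm above the carrier's origin. Clear behind and above; the track tops are 22 mm below this point at the start.
- seat (a point): Where the carrier's origin lies once seated: fixture x = +45 mm, y = 0, 14 mm above the bench. The carrier starts 55 to 100 mm short of it (toward -x). The carrier has 2 mm play each way along x in the notches and 1.5 mm each side between the guide walls.
- bolt (a joint): Travel (m) of the flat steel bolt on the fixture's right (-y) side: starts 0 to 0.005 (drawn back), grows toward +y over the carrier's edge, 0.030 = fully home at its stop. Friction about 1.2 N; stays where left. Its underside, 32.5 mm above the bench, clears a seated carrier's plate (top 30 mm) but is blocked by a riding one (36 mm). Keep it drawn back until the carrier has dropped.
- bolt_knob (a point): Centre of the top of the bolt's red upright knob, 14 mm in diameter, 42.5 to 70.5 mm above the bench; at bolt = 0 it is at fixture x = +15 mm, y = -118 mm, and moves with the bolt. Push its outer (-y) side toward +y. Below it the bolt's top is at 40.5 mm and its tail ends 10 mm outside the knob's axis; a strap 44 mm high spans the bolt at y = -78 to -67 mm.
- solder_reel: Blue-flanged solder reel standing on end, 59 mm in diameter, 43 mm high, left of the fixture's near end; origin at the centre of its underside. Leave alone.
- red_carton: Small red carton, 30 x 70 x 30 mm (x, y, z), lying right of the fixture's near end; origin at the centre of its underside. Leave alone.
- grey_carton: Small pale grey and black carton, 45 x 65 x 20 mm (x, y, z), right of the fixture's far end; origin at the centre of its underside. Leave alone.

How it is judged (in metres and radians):
On the way:
1. the carrier has dropped into the notches while the bolt is still drawn back (z of carrier in the frame of fixture below 0.0165 m and horizontal distance between carrier and seat below 0.006 m and angle between the z axis of carrier and the z axis of fixture, either way round below 0.03 rad and value of joint bolt below 0.012 m), for 0.2 s.
At the end, for the whole second after the job is handed in: The carrier lies still and level (within 0.03 rad) in the notches: its origin less than 16.5 mm above the bench and within 6 mm of the seat; the bolt is at least 26 mm of its 30 mm home (z of carrier in the frame of fixture below 0.0165 m and horizontal distance between carrier and seat below 0.006 m and angle between the z axis of carrier and the z axis of fixture, either way round below 0.03 rad and value of joint bolt above 0.026 m and linear speed of carrier below 0.02 m/s); the robot touches nothing.
It fails at once if the carrier is lifted off the rails (origin over 32 mm above the bench) (z of carrier in the frame of fixture above 0.032 m).
It fails at once if the carrier is tipped up (more than 0.2 rad) (angle between carrier's own z axis and vertical above 0.2 rad).
It fails at once if the solder reel is moved more than 15 mm (distance of solder_reel from where it was at the start of the episode above 0.015 m).
It fails at once if the red carton is moved more than 15 mm (distance of red_carton from where it was at the start of the episode above 0.015 m).
It fails at once if the pale carton is moved more than 15 mm (distance of grey_carton from where it was at the start of the episode above 0.015 m).
It also fails if it takes over 54 s, if anything falls off the work surface, if the arm or the gripper's body presses on something with over 40 N, if the wrist force passes 120 N, or if a joint passes its speed limit or range.

### The arm

A 6-joint arm with a two-finger parallel gripper is mounted at the origin on a cart in front of the work surface, level with it; the furniture and walls round the work are solid. World frame = base frame: x ahead of the robot, y to its left, z up, the work surface at z = 0. Lengths are in mm, angles in rad, forces in N, time in s.
With the tool pointing down it reaches from about 325 to 1000 mm from the base axis. Payload 5.1 kg.
Tool frame: the origin (TCP) lies on the mounting face of the last link; the fingertips stand 173 mm ahead of it and the grasp point (between the pads) lies 155 mm ahead of it; z points along the fingers, y is the line along which they close (so a half turn about z gives the same grasp; the last joint's range is limited). The gripper opens to 85 mm and grips with 20 to 120 N. Pads are 22 mm wide; open, the fingers measure 114 mm over their backs; the gripper's body (76 mm by 85 mm) begins 54 mm behind the grasp point. The pads swing forward as they close: fully open they stand 13 mm farther back than shut.
Start: joints at [1.097, 0.124, 1.65, -0, 1.367, -0.083], TCP at [247.623, 600.973, 404.722] pointing down, gripper open.
Joint ranges: [-2.61, 2.61], [-1.02, 2.33], [0.03, 2.71], [-1.35, 4.49], [0.32, 2.68], [-2.91, 2.91]. Speed limits (rad/s): [2.57, 2.57, 3.14, 3.14, 3.14, 3.14].

### API

Orientations are given as a unit quaternion [x, y, z, w].
In Python, from workcell import env, viewer, nets gives the robot as it stands. The module is installed in compiled form; this text tells all that it offers.
- The arm moves only by the tool drive_tool, never from a script. Its argument "steps" is a list that holds one entry, the list of rows, each a list of 5 numbers: the closure in counts, from 0 (fully open) to 255 (shut), then the shift along the tool's x, y, z in m, then the turn about the tool's z in degrees. In form: [[[fingers, dx, dy, dz, turn], ...]]. A call has 1 to 5 rows; each row is the pose to reach, as a shift and turn from the pose commanded when the call began, along the tool's axes at that moment; what a row does not reach only later rows make up. A row lasts 1/8 s, in which the tool goes at most 62.5 mm and 10.7 degrees, less where a joint would pass 70% of its speed; a pose out of reach is approached as far as the arm can. A call with a gripper value outside its range is refused whole. The fingers move at their own pace and stop on an object; "grip_force" is the grip in N (left out, the last holds). Time passes only in rows, so rows that repeat a pose let the fingers close. It gives the time, the measured TCP pose, the force, the opening and the grip force at its end, in the units of the state.
- env.state(): the state, without advancing time (a new reading comes with each control period).
- viewer.camera(name): name is "scene" or "top" or "wrist"; returns the picture (480x640x3 uint8, red, green, blue); there is no depth.
- viewer.camera_model(name): a dict with "camera_matrix" (3x3 intrinsics, pixels), "extrinsics" (4x4, takes a point from camera to world coordinates). Camera axes: x right, y up, looking along -z (the intrinsics and any distortion apply to the point x, -y, -z); pixel columns grow to the right and rows downward; lengths in mm; the calibration is good to about 2 mm. A picture is of the moment at which its call begins: read the wrist's pose just before it. camera_model takes no time and is no camera call; for the wrist camera it gives the pose at the moment of the call.
- env.sign_off(): hands the job in; it is judged then, once.
Trained networks look in the newest picture that a camera, given by its name, has taken for a name from the list of things; names that differ only in an ending like _2 or _b are one class to them, and where a whole thing is asked for, a point or a joint stands for the part that bears it (a point fixed in the world has none). Each returns a list of dicts, best first, with "conf" (0 to 1); they miss things now and then, are a little off and sometimes report something else, mostly with a low value. They report only what shows in the picture. A call takes as long as a camera call.
- nets.trace(camera, target): "pixels" (480x640 bool, what is visible of it) and "bbox" ([centre column, centre row, width, height] in pixels, round what is visible of it).
The state is a dict: "clock": time; "qpos": joint angles; "joint_velocities": joint speeds; "effort": joint torques, N m; "tool_pos": TCP position; "eef_rot": TCP orientation; "force": force on the tool from outside, world axes, zero at the start; "moment": the same for the moment, N m; "opening": finger opening in mm; "grasp_force": force on a finger pad.
Only numpy, scipy, OpenCV 4.12 (cv2) and the standard library are available. Lean on these libraries where they do the work, as an engineer would, in place of code of your own. Each camera call takes 0.05 s, during which the arm holds its last target. There are 200 camera calls.

## Working session

There is one attempt and no reset: what is moved stays moved. The work goes in short steps, Python scripts to look and compute and a tool call to move; the robot and the scene stay as the last step left them, time stands still between calls to the robot, and variables do not carry over. Pictures are saved under pics/ and viewed, at most 10 in all, crops included, and the job is handed in when it is done.

Besides the shell and the picture viewer there is one more tool, called after ">>>" as a command line: name --argument value ..., lists and objects as JSON in quotes. drive_tool: Moves the arm, as the interface text tells. Its arguments: {"type":"object","properties":{"steps":{"type":"array","items":{"type":"array","items":{"type":"array","items":{"type":"number"}}}},"grip_force":{"type":"number"}},"required":["steps"]}

```bash
mkdir -p pics
cat > h.py <<'E'
from workcell import env, viewer, nets
import numpy as np, cv2
from scipy.spatial.transform import Rotation as R
def ray(cam,uv,z):
    m=viewer.camera_model(cam);K=np.array(m["camera_matrix"]);T=np.array(m["extrinsics"])
    d=np.linalg.inv(K)@np.array([uv[0],uv[1],1.]);d=T[:3,:3]@(d*[1,-1,-1]);o=T[:3,3]
    return o+d*(z-o[2])/d[2]
def proj(cam,P):
    m=viewer.camera_model(cam);K=np.array(m["camera_matrix"]);T=np.linalg.inv(np.array(m["extrinsics"]))
    p=(T[:3,:3]@np.atleast_2d(P).T).T+T[:3,3];p=p*[1,-1,-1];q=(K@p.T).T
    return q[:,:2]/q[:,2:]
def save(cam,n):
    im=viewer.camera(cam);cv2.imwrite(f"pics/{n}.png",im[:,:,::-1]);return im
E
python3 - <<'E'
from h import *
s=env.state();print(s)
print({k:v for k,v in viewer.camera_model("top").items()})
for c in("top","scene"):
    save(c,c+"0")
    for t in("fixture","carrier","push_face","bolt","bolt_knob","solder_reel","red_carton","grey_carton"):
        r=nets.trace(c,t)
        print(c,t,[(round(float(x["conf"]),2),np.round(x["bbox"]),cv2.minAreaRect(np.argwhere(x["pixels"])[:,::-1].astype(np.float32))) for x in r[:2]])
E
```

```text
{'clock': 0.0, 'qpos': array([ 1.09741706e+00,  1.24535120e-01,  1.65169070e+00, -4.85339898e-05,
        1.36749058e+00, -8.26049625e-02]), 'joint_velocities': array([-0.00091347,  0.00185644,  0.00118419, -0.00047999,  0.0006326 ,
       -0.00023268]), 'effort': array([-6.06869871e-04, -4.23631096e+01, -3.65440965e+01, -5.09966469e-05,
        6.93830676e-03,  1.11771089e-05]), 'tool_pos': array([247.50839085, 600.76290002, 403.42332704]), 'eef_rot': array([ 1.94141394e-01,  9.80972982e-01, -1.02762889e-03, -2.68555775e-04]), 'force': array([ 0.22420913, -0.2118372 , -0.19118411]), 'moment': array([ 0.03522017, -0.02570861, -0.03314569]), 'grasp_force': 0.0, 'opening': 85.03936044768558}
{'camera_matrix': array([[528.1359132 ,   0.        , 319.93173435],
       [  0.        , 528.1359132 , 239.642824  ],
       [  0.        ,   0.        ,   1.        ]]), 'extrinsics': array([[ 2.09769929e-02,  9.84273276e-01, -1.75402634e-01,
         3.59422099e+02],
       [-9.99712755e-01,  1.86160939e-02, -1.50946627e-02,
        -2.69869959e+02],
       [-1.15919612e-02,  1.75668891e-01,  9
[... 2511 characters left out ...]
(40.13066864013672, 27.782772064208984), 59.03623962402344))]
scene bolt_knob [(0.6, array([333., 282.,  14.,  26.]), ((333.66217041015625, 280.97296142578125), (23.837852478027344, 12.165525436401367), 80.53767395019531))]
scene solder_reel []
scene red_carton [(0.56, array([273., 315.,  28.,  44.]), ((270.4615478515625, 314.3077392578125), (20.807058334350586, 42.85017395019531), 11.888657569885254)), (0.18, array([383., 299.,  41.,  40.]), ((382.5, 296.9999694824219), (40.30216598510742, 27.61127281188965), 59.03623962402344))]
scene grey_carton [(0.65, array([272., 314.,  27.,  46.]), ((270.5836181640625, 313.51971435546875), (21.071619033813477, 44.26184844970703), 13.240520477294922))]
```

Run:
```python
import cv2
im=cv2.imread("pics/top0.png")[115:345,180:460]
cv2.imwrite("pics/top0c.png",cv2.resize(im,None,fx=2.6,fy=2.6,interpolation=cv2.INTER_CUBIC))
```

```text
(no output)
```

View pics/top0c.png

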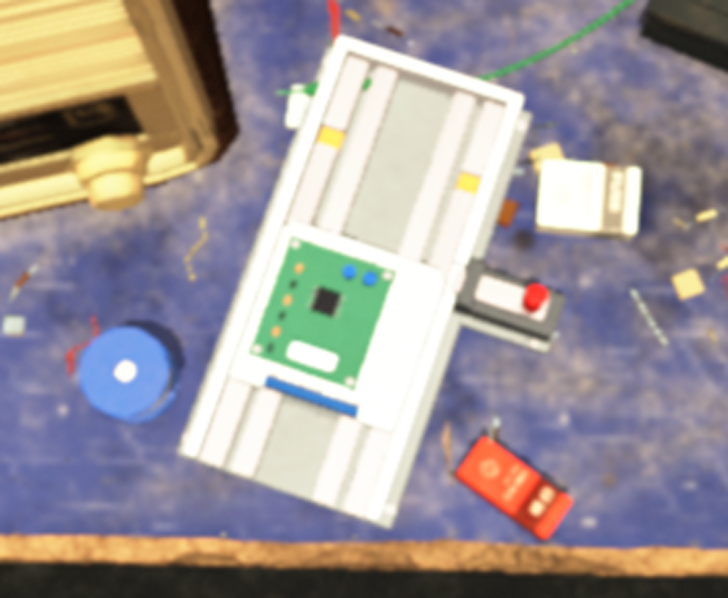

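Run:
```python
from h import *
pts={"TL":((340,40),36),"TR":((523,98),36),"BL":((182,453),36),"BR":((388,523),8),"yL":((331,137),17),"yR":((468,182),17),"knob":((538,290),70.5),"lipL":((268,380),50),"lipR":((355,410),50),"cfl":((287,226),36),"cfr":((443,272),36),"cbl":((232,378),36),"cbr":((398,430),36)}
W={}
for k,(p,z) in pts.items():
    W[k]=ray("top",(p[0]/2.6+180,p[1]/2.6+115),z);print(k,W[k].round(1))
ang=lambda a,b:np.degrees(np.arctan2((b-a)[1],(b-a)[0]))
print(ang(W["BL"],W["TL"]),ang(W["yR"],W["yL"])-90,ang(W["lipR"],W["lipL"])-90,ang(W["cbl"],W["cfl"]),ang(W["cbr"],W["cfr"]))
print(np.linalg.norm(W["yL"]-W["yR"]),np.linalg.norm(W["lipL"]-W["lipR"]),np.linalg.norm(W["BL"]-W["TL"]))
for yaw in(-18,-20,-22):
    c,s=np.cos(np.radians(yaw)),np.sin(np.radians(yaw));A=np.array([[c,s],[-s,c]])
    m=(W["yL"]+W["yR"])[:2]/2; o=m-A.T@[85,0]
    print(yaw,o.round(1),{k:(A@(w[:2]-o)).round(1) for k,w in W.items()})
```

```text
TL [ 709.8 -236.3   36. ]
TR [ 671.  -359.5   36. ]
BL [ 429.8 -142.    36. ]
BR [ 389.2 -274.5    8. ]
yL [ 647.8 -231.1   17. ]
yR [ 617.8 -324.4   17. ]
knob [ 533.2 -365.4   70.5]
lipL [ 476.  -196.6   50. ]
lipR [ 458.  -252.2   50. ]
cfl [ 580.3 -204.5   36. ]
cfr [ 551.2 -307.4   36. ]
cbl [ 478.8 -172.1   36. ]
cbr [ 447.3 -279.7   36. ]
-18.61540466035366 -17.837357437209235 -17.96287188041525 -17.701227077901095 -14.898485523929418
97.96990227713982 58.46412747196692 295.45240576514993
-18 [ 551.9 -251.5] {'TL': array([145.4,  63.2]), 'TR': array([146.6, -65.9]), 'BL': array([-150. ,   66.4]), 'BR': array([-147.7,  -72.2]), 'yL': array([84.9, 49. ]), 'yR': array([ 85.1, -49. ]), 'knob': array([  17.4, -114.1]), 'lipL': array([-89.2,  28.7]), 'lipR': array([-89.1, -29.7]), 'cfl': array([12.4, 53.4]), 'cfr': array([ 16.6, -53.4]), 'cbl': array([-94.1,  52.8]), 'cbr': array([-90.8, -59.2])}
-20 [ 552.9 -248.7] {'TL': array([143.2,  65.3]), 'TR': array([148.8, -63.7]), 'BL': array([-152.2,   58.2]), 'BR': array([-145. ,  -80.3]), 'yL': array([83.2, 49. ]), 'yR': array([ 86.8, -49. ]), 'knob': array([  21.4, -116.4]), 'lipL': array([-90.1,  22.6]), 'lipR': array([-88. , -35.8]), 'cfl': array([10.6, 50.8]), 'cfr': array([ 18.5, -55.7]), 'cbl': array([-95.8,  46.6]), 'cbr': array([-88.6, -65.3])}
-22 [ 554.  -245.9] {'TL': array([140.9,  67.3]), 'TR': array([151. , -61.5]), 'BL': array([-154. ,   49.8]), 'BR': array([-142.1,  -88.3]), 'yL': array([81.4, 48.9]), 'yR': array([ 88.6, -48.9]), 'knob': array([  25.5, -118.5]), 'lipL': array([-90.7,  16.5]), 'lipR': array([-86.6, -41.8]), 'cfl': array([ 8.9, 48.2]), 'cfr': array([ 20.5, -58. ]), 'cbl': array([-97.4,  40.2]), 'cbr': array([-86.3, -71.3])}
```

View scene.

View pics/scene0.png

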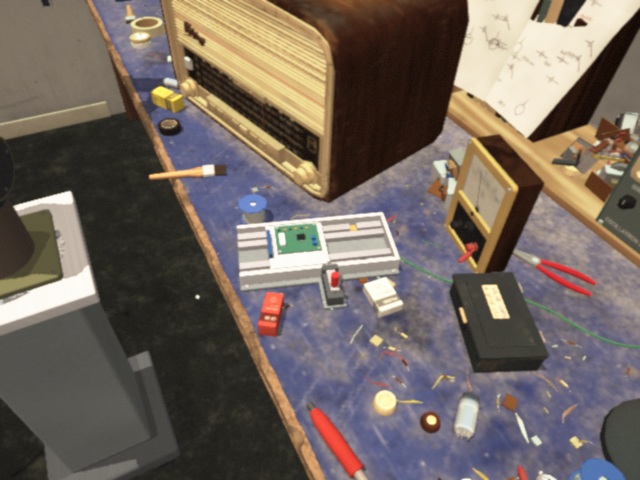

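```bash
cat >> h.py <<'E'
yaw=np.radians(-18);O=np.array([551.5,-251.])
c,s=np.cos(yaw),np.sin(yaw);FW=np.array([[c,-s],[s,c]])
def to(fx,fy,tipz):
    "shift in tool axes (m) and turn (deg) to bring tip to fixture x,y at height tipz"
    st=env.state();r=R.from_quat(st["eef_rot"]);M=r.as_matrix()
    t=np.array([*(O+FW@[fx,fy]),tipz+173]);d=M.T@(t-st["tool_pos"])
    y=np.degrees(np.arctan2(M[1,1],M[0,1]))
    f=FW.T@(st["tool_pos"][:2]-O)
    print("now fixture",f.round(1),"tipz",round(st["tool_pos"][2]-173,1),"ytool-angle err to 72:",round(72-y,2),"t",st["clock"],"F",np.round(st["force"],1),"open",round(st["opening"],1))
    print("shift m",(d/1000).round(4),"turn",round(-(72-y),2),"tilt",M[:,2].round(3))
E
python3 - <<'E'
from h import *
to(-135,0,150)
E
```

```text
now fixture [-552.3  716.4] tipz 231.7 ytool-angle err to 72: 4.39 t 0.9 F [-0.3  0.4 -0.9] open 85.4
shift m [-0.4709 -0.6823  0.0817] turn -4.39 tilt [-0. -0. -1.]
```

>>> drive_tool --steps '[[[255,0.008,-0.057,0,0],[255,0.016,-0.115,0,0],[255,0.024,-0.172,0,0],[255,0.032,-0.23,0,0],[255,0.032,-0.23,0,0]]]'

```text
clock: 1.52
tool_pos: [128.7, 397.7, 404.1]
eef_rot: [0.194, 0.981, 0.0, 0.0]
force: [0.6, 0.4, 0.7]
opening: 0.3
grasp_force: 0.0
```

>>> drive_tool --steps '[[[255,-0.045,-0.029,0,0],[255,-0.09,-0.058,0,0],[255,-0.135,-0.088,0,0],[255,-0.18,-0.117,0,0],[255,-0.223,-0.146,0,0]]]'

```text
clock: 2.15
tool_pos: [282.2, 179.2, 405.6]
eef_rot: [0.194, 0.981, 0.001, 0.001]
force: [1.0, 1.2, 0.0]
opening: -0.4
grasp_force: 0.0
```

Run:
```python
from h import *
print(env.state()["tool_pos"]);to(-135,0,150)
```

```text
[282.21035902 179.24517489 405.59932583]
now fixture [-389.1  326. ] tipz 232.6 ytool-angle err to 72: 4.39 t 2.15 F [1.  1.2 0. ] open -0.4
shift m [-0.2781 -0.3057  0.0826] turn -4.39 tilt [ 0.002  0.001 -1.   ]
```

>>> drive_tool --steps '[[[255,-0.04,-0.044,0,0],[255,-0.08,-0.088,0,0],[255,-0.12,-0.132,0,0],[255,-0.16,-0.176,0,0],[255,-0.19,-0.209,0,0]]]'

```text
clock: 2.78
tool_pos: [378.0, -87.9, 405.4]
eef_rot: [0.195, 0.981, -0.0, 0.001]
force: [0.9, 0.0, 0.1]
opening: -0.1
grasp_force: 0.0
```

>>> drive_tool --steps '[[[255,-0.04,-0.044,0.02,-2],[255,-0.088,-0.097,0.04,-4.4],[255,-0.088,-0.097,0.08,-4.4],[255,-0.088,-0.097,0.08,-4.4]]]'

```text
clock: 3.28
tool_pos: [421.1, -209.0, 321.0]
eef_rot: [0.157, 0.988, 0.002, -0.004]
force: [0.3, 0.3, 0.6]
opening: -0.1
grasp_force: 0.0
```

Run:
```python
from h import *
to(-125,0,60)
im=save("wrist","w1"); m=viewer.camera_model("wrist");print(m)
for k in[(85,0,20),(15,-118,70.5),(-91,32,50),(-91,-32,50),(-148,57.5,36),(-148,-57.5,36),(-150,0,8)]:
    print(k,proj("wrist",[[*(O+FW@k[:2]),k[2]]]).round(0))
save("top","t1")
```

```text
now fixture [-137.    -0.4] tipz 148.0 ytool-angle err to 72: 0.11 t 3.275 F [0.3 0.3 0.6] open -0.1
shift m [-0.0127  0.0002  0.0879] turn -0.11 tilt [-0.007  0.005 -1.   ]
{'camera_matrix': array([[408.32328129,   0.        , 317.95412011],
       [  0.        , 408.32328129, 235.39389994],
       [  0.        ,   0.        ,   1.        ]]), 'extrinsics': array([[ 3.09246497e-01, -9.17621417e-01, -2.49674868e-01,
         3.58134015e+02],
       [ 9.50981895e-01,  2.98343660e-01,  8.13910027e-02,
        -1.87545489e+02],
       [-1.97213154e-04, -2.62606162e-01,  9.64903086e-01,
         2.94069835e+02],
       [ 0.00000000e+00,  0.00000000e+00,  0.00000000e+00,
         1.00000000e+00]])}
(85, 0, 20) [[317. 483.]]
(15, -118, 70.5) [[141. 463.]]
(-91, 32, 50) [[366. 304.]]
(-91, -32, 50) [[268. 304.]]
(-148, 57.5, 36) [[406. 213.]]
(-148, -57.5, 36) [[228. 213.]]
(-150, 0, 8) [[317. 202.]]
```

View pics/w1.png

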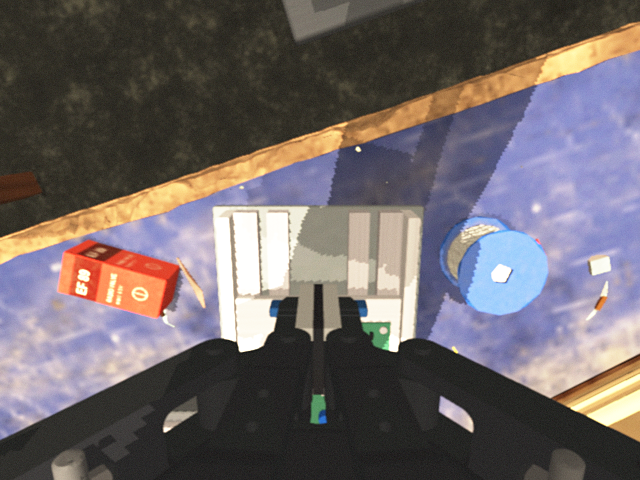

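>>> drive_tool --steps '[[[255,-0.005,0,0.04,0],[255,-0.01,0,0.08,0],[255,-0.012,0,0.112,0],[255,-0.012,0,0.112,0]]]'

```text
clock: 3.88
tool_pos: [432.9, -211.1, 212.5]
eef_rot: [0.156, 0.988, 0.0, -0.001]
force: [0.4, 0.3, -0.3]
opening: -0.2
grasp_force: 0.0
```

Run:
```python
from h import *
to(-105,0,36)
save("top","t2")
for t in("push_face",):
    for x in nets.trace("top",t)[:2]: print(x["conf"],x["bbox"])
```

```text
now fixture [-125.2    1.3] tipz 39.5 ytool-angle err to 72: -0.09 t 3.875 F [ 0.4  0.3 -0.3] open -0.2
shift m [-0.0202 -0.0014  0.0034] turn 0.09 tilt [-0.002  0.001 -1.   ]
0.98 [314.9, 230.5, 73.3, 58.7]
```

>>> drive_tool --steps '[[[255,-0.008,-0.001,0.003,0],[255,-0.015,-0.001,0.003,0],[255,-0.022,-0.001,0.003,0],[255,-0.029,-0.001,0.003,0],[255,-0.036,-0.001,0.003,0]]]'

```text
clock: 4.6
tool_pos: [466.7, -224.0, 209.6]
eef_rot: [0.156, 0.988, 0.0, -0.002]
force: [-5.1, 1.5, 5.5]
opening: -0.1
grasp_force: 3.2
```

>>> drive_tool --steps '[[[255,-0.007,0,0,0],[255,-0.014,0,0,0],[255,-0.021,0,0,0],[255,-0.028,0,0,0],[255,-0.035,0,0,0]]]'

```text
clock: 5.22
tool_pos: [500.0, -234.8, 209.6]
eef_rot: [0.156, 0.988, 0.0, -0.002]
force: [-5.8, 1.0, 5.1]
opening: -0.1
grasp_force: 3.1
```

Run:
```python
from h import *
to(-21,0,36)
im=save("top","t3")
cv2.imwrite("pics/t3c.png",cv2.resize(im[115:345,180:460,::-1],None,fx=2.6,fy=2.6,interpolation=cv2.INTER_CUBIC))
```

```text
now fixture [-54.   -0.5] tipz 36.6 ytool-angle err to 72: -0.02 t 5.225 F [-5.8  1.   5.1] open -0.1
shift m [-0.033   0.0005  0.0005] turn 0.02 tilt [-0.004  0.001 -1.   ]
```

View pics/t3c.png

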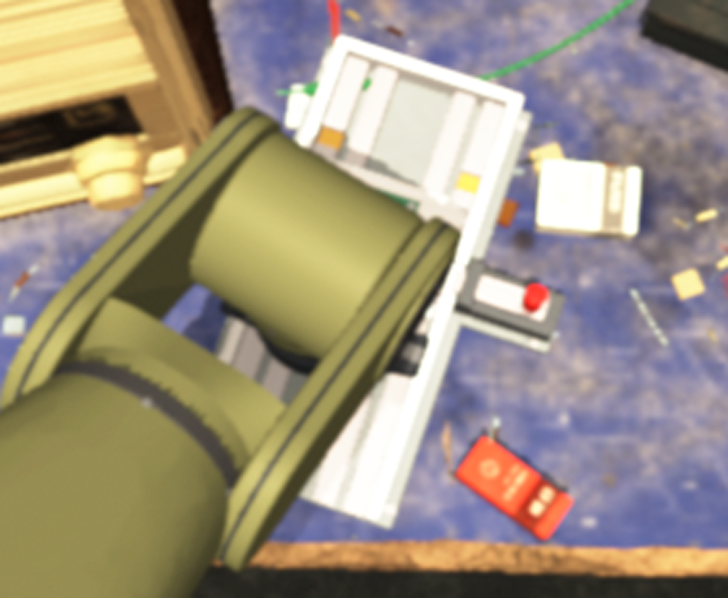

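>>> drive_tool --steps '[[[255,-0.004,0,0,0],[255,-0.008,0,0,0],[255,-0.012,0,0,0],[255,-0.016,0,0,0],[255,-0.02,0,0,0]]]'

```text
clock: 5.9
tool_pos: [518.8, -240.9, 209.5]
eef_rot: [0.156, 0.988, 0.0, -0.001]
force: [-5.2, 2.1, 3.7]
opening: 0.4
grasp_force: 2.7
```

>>> drive_tool --steps '[[[255,-0.002,0,0,0],[255,-0.004,0,0,0],[255,-0.006,0,0,0],[255,-0.008,0,0,0]]]'

```text
clock: 6.4
tool_pos: [526.8, -243.5, 209.5]
eef_rot: [0.156, 0.988, 0.0, -0.0]
force: [-2.7, 1.5, 0.7]
opening: 0.4
grasp_force: 1.7
```

>>> drive_tool --steps '[[[255,-0.0015,0,0,0],[255,-0.003,0,0,0]]]'

```text
clock: 6.65
tool_pos: [529.8, -244.5, 209.6]
eef_rot: [0.156, 0.988, -0.0, 0.001]
force: [-0.3, 0.3, 0.0]
opening: 0.0
grasp_force: 0.3
```

>>> drive_tool --steps '[[[255,-0.001,0,0,0],[255,-0.002,0,0,0]]]'

```text
clock: 6.9
tool_pos: [531.5, -245.0, 209.7]
eef_rot: [0.156, 0.988, 0.0, -0.0]
force: [-3.2, 0.9, 0.6]
opening: -0.2
grasp_force: 1.6
```

Run:
```python
from h import *
to(-21,0,36)
im=save("scene","s3")
cv2.imwrite("pics/s3c.png",cv2.resize(im[195:325,220:420,::-1],None,fx=4,fy=4,interpolation=cv2.INTER_CUBIC))
```

```text
now fixture [-20.9  -0.5] tipz 36.7 ytool-angle err to 72: -0.01 t 6.9 F [-3.2  0.9  0.6] open -0.2
shift m [0.0001 0.0005 0.0007] turn 0.01 tilt [-0.001  0.    -1.   ]
```

View pics/s3c.png

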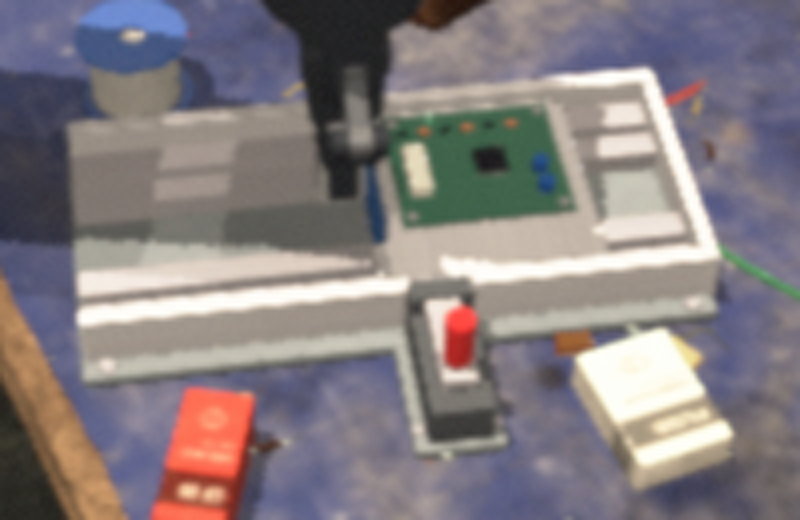

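>>> drive_tool --steps '[[[255,-0.0005,0,0,0],[255,-0.001,0,0,0],[255,-0.001,0,0,0]]]'

```text
clock: 7.32
tool_pos: [532.5, -245.4, 209.7]
eef_rot: [0.156, 0.988, -0.0, 0.0]
force: [-3.2, 1.6, -0.0]
opening: 0.2
grasp_force: 1.2
```

>>> drive_tool --steps '[[[255,-0.0005,0,0,0],[255,-0.001,0,0,0],[255,-0.001,0,0,0]]]'

```text
clock: 7.7
tool_pos: [533.2, -245.6, 209.6]
eef_rot: [0.156, 0.988, 0.0, -0.0]
force: [-4.7, 1.0, 1.5]
opening: 0.2
grasp_force: 2.3
```

>>> drive_tool --steps '[[[255,-0.0005,0,0,0],[255,-0.001,0,0,0],[255,-0.001,0,0,0]]]'

```text
clock: 8.07
tool_pos: [533.7, -245.8, 209.6]
eef_rot: [0.156, 0.988, 0.0, -0.002]
force: [-8.3, 2.1, 4.1]
opening: -0.1
grasp_force: 4.2
```

>>> drive_tool --steps '[[[255,-0.0005,0,0,0],[255,-0.001,0,0,0],[255,-0.001,0,0,0]]]'

```text
clock: 8.45
tool_pos: [534.2, -245.9, 209.6]
eef_rot: [0.156, 0.988, 0.001, -0.003]
force: [-11.3, 4.3, 7.1]
opening: 0.1
grasp_force: 5.9
```

>>> drive_tool --steps '[[[255,0.01,0,0,0],[255,0.03,0,0,0],[255,0.03,0,-0.06,0],[255,0.03,0,-0.12,0],[255,0.03,-0.06,-0.12,0]]]'

```text
clock: 9.07
tool_pos: [490.9, -293.7, 337.9]
eef_rot: [0.154, 0.988, -0.003, 0.008]
force: [0.1, -1.1, 0.6]
opening: 0.1
grasp_force: 0.0
```

>>> drive_tool --steps '[[[255,0,-0.05,0,0],[255,0,-0.11,0,0],[255,0,-0.16,0,0],[255,0,-0.16,0,0]]]'

```text
clock: 9.57
tool_pos: [437.7, -449.3, 330.4]
eef_rot: [0.159, 0.987, -0.001, 0.001]
force: [-0.8, 0.5, -0.2]
opening: 0.0
grasp_force: 0.0
```

Run:
```python
from h import *
to(15,-150,52)
im=save("top","t4");sc=save("scene","s4")
a=cv2.resize(im[115:345,230:430,::-1],None,fx=2.6,fy=2.6,interpolation=cv2.INTER_CUBIC)
cv2.imwrite("pics/t4c.png",a)
b=cv2.resize(sc[205:325,230:410,::-1],None,fx=4,fy=4,interpolation=cv2.INTER_CUBIC)
def mark(img,cam,x0,y0,f):
    for z,col in((14,(0,0,255)),(20,(255,255,0))):
        P=[[*(O+FW@[45+px,py]),z+pz] for px,py,pz in((-55,32,30),(-55,-32,30),(55,56,16),(55,-56,16),(-55,-56,16),(-55,56,16))]
        q=proj(cam,P);print(cam,z,q.round(1).tolist())
        for u,v in q: cv2.circle(img,(int((u-x0+.5)*f),int((v-y0+.5)*f)),2,col,-1)
mark(b,"scene",230,205,4)
cv2.imwrite("pics/s4c.png",b)
mark(a,"top",230,115,2.6);cv2.imwrite("pics/t4c.png",a)
```

```text
now fixture [ -47.  -223.7] tipz 157.4 ytool-angle err to 72: 0.24 t 9.575 F [-0.8  0.5 -0.2] open 0.0
shift m [-0.0613  0.0742  0.1054] turn -0.24 tilt [ 0.002 -0.003 -1.   ]
scene 14 [[308.0, 227.9], [313.0, 251.8], [359.6, 219.5], [372.7, 260.2], [314.9, 266.4], [306.2, 224.6]]
scene 20 [[308.0, 225.7], [313.1, 249.6], [359.9, 217.4], [373.1, 258.1], [314.9, 264.2], [306.2, 222.5]]
top 14 [[297.2, 217.3], [333.2, 229.4], [305.9, 156.5], [366.8, 176.6], [346.4, 235.6], [284.5, 214.6]]
top 20 [[297.0, 216.5], [333.2, 228.7], [305.7, 155.4], [367.0, 175.6], [346.5, 234.9], [284.2, 213.8]]
```

View pics/s4c.png

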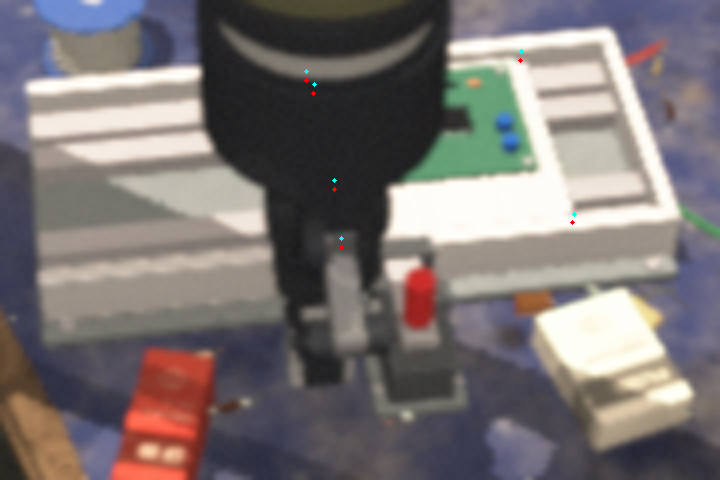

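View pics/t4c.png

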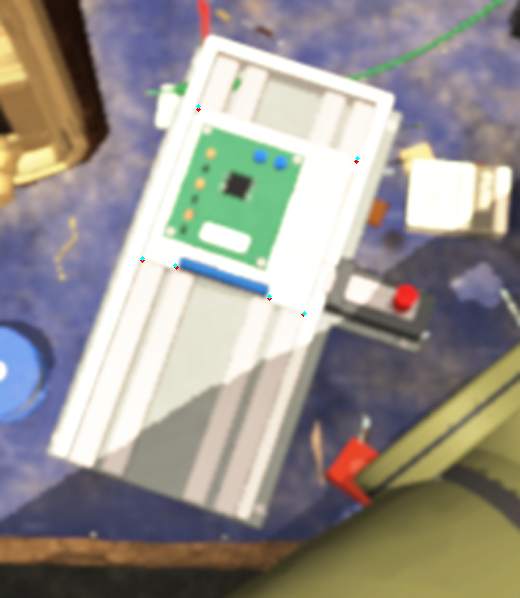

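>>> drive_tool --steps '[[[255,-0.03,0.035,0,0],[255,-0.062,0.07,0.02,0],[255,-0.062,0.07,0.06,0],[255,-0.062,0.07,0.104,0],[255,-0.062,0.07,0.104,0]]]'

```text
clock: 10.3
tool_pos: [518.7, -395.8, 221.2]
eef_rot: [0.155, 0.988, 0.002, -0.004]
force: [-0.1, -0.1, -0.2]
opening: -0.5
grasp_force: 0.0
```

Run:
```python
from h import *
to(16.5,-150,53)
im=save("scene","s5")
cv2.imwrite("pics/s5c.png",cv2.resize(im[205:325,230:410,::-1],None,fx=4,fy=4,interpolation=cv2.INTER_CUBIC))
```

```text
now fixture [  13.5 -147.9] tipz 48.2 ytool-angle err to 72: -0.13 t 10.3 F [-0.1 -0.1 -0.2] open -0.5
shift m [-0.0029 -0.0021 -0.0048] turn 0.13 tilt [-0.006  0.006 -1.   ]
```

View pics/s5c.png

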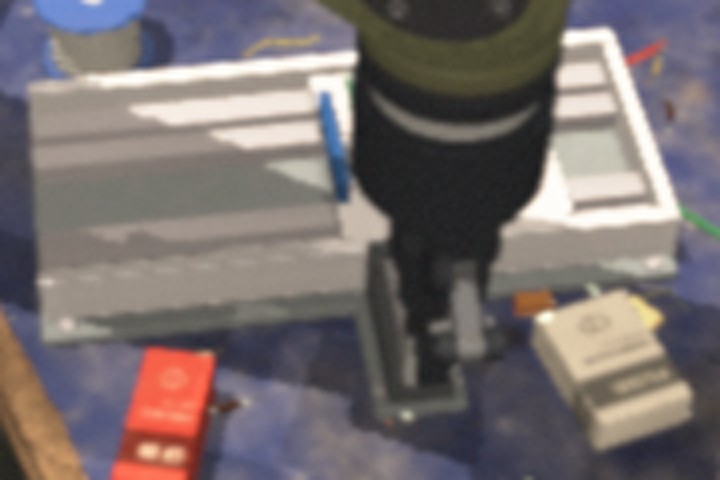

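>>> drive_tool --steps '[[[255,-0.003,0.004,-0.004,0],[255,-0.003,0.008,-0.004,0],[255,-0.003,0.012,-0.004,0],[255,-0.003,0.016,-0.004,0],[255,-0.003,0.02,-0.004,0]]]'

```text
clock: 10.98
tool_pos: [528.5, -380.8, 230.2]
eef_rot: [0.156, 0.988, -0.0, 0.0]
force: [-0.0, -1.5, 1.0]
opening: 0.2
grasp_force: 0.7
```

>>> drive_tool --steps '[[[255,0,0.003,0,0],[255,0,0.006,0,0],[255,0,0.009,0,0]]]'

```text
clock: 11.35
tool_pos: [531.3, -372.1, 229.8]
eef_rot: [0.156, 0.988, -0.0, 0.0]
force: [0.1, -0.2, 1.1]
opening: -0.2
grasp_force: 0.6
```

>>> drive_tool --steps '[[[255,0,0.003,0,0],[255,0,0.006,0,0],[255,0,0.008,0,0],[255,0,0.01,0,0]]]'

```text
clock: 11.85
tool_pos: [534.4, -362.5, 229.7]
eef_rot: [0.156, 0.988, -0.0, 0.0]
force: [-0.1, -1.1, 0.7]
opening: -0.0
grasp_force: 0.6
```

>>> drive_tool --steps '[[[255,0,0.001,0,0],[255,0,0.002,0,0],[255,0,0.003,0,0]]]'

```text
clock: 12.22
tool_pos: [535.2, -359.8, 229.7]
eef_rot: [0.156, 0.988, -0.0, -0.0]
force: [0.9, -1.3, 0.5]
opening: 0.1
grasp_force: 0.6
```

>>> drive_tool --steps '[[[255,0,0.001,0,0],[255,0,0.002,0,0],[255,0,0.003,0,0]]]'

```text
clock: 12.6
tool_pos: [535.7, -358.3, 230.0]
eef_rot: [0.156, 0.988, -0.002, -0.0]
force: [-3.0, -10.0, -0.1]
opening: 0.1
grasp_force: 5.2
```

>>> drive_tool --steps '[[[255,0,0.001,0,0],[255,0,0.002,0,0]]]'

```text
clock: 12.85
tool_pos: [535.9, -357.5, 230.1]
eef_rot: [0.156, 0.988, -0.004, -0.0]
force: [-4.9, -14.7, -1.5]
opening: -0.2
grasp_force: 7.8
```

>>> drive_tool --steps '[[[255,0,-0.02,0,0],[255,0,-0.05,0,0],[255,0,-0.05,-0.06,0],[255,0.05,-0.09,-0.1,0],[255,0.1,-0.14,-0.1,0]]]'

```text
clock: 13.48
tool_pos: [415.7, -449.5, 331.8]
eef_rot: [0.155, 0.988, -0.001, 0.002]
force: [-0.8, -1.3, -0.3]
opening: 0.1
grasp_force: 0.0
```

>>> drive_tool --steps '[[[255,0.0,-0.06,0,0],[255,0.0,-0.12,0,0],[255,0,-0.16,0,0],[255,0,-0.16,0,0]]]'

```text
clock: 13.98
tool_pos: [364.7, -603.2, 327.2]
eef_rot: [0.158, 0.987, 0.001, -0.0]
force: [1.2, 0.3, 0.7]
opening: -0.1
grasp_force: 0.0
```

Run:
```python
from h import *
to(0,-200,150)
sc=save("scene","s6");im=save("top","t6")
r=nets.trace("top","bolt_knob");print([(x["conf"],x["bbox"]) for x in r[:2]])
h=cv2.cvtColor(im,cv2.COLOR_RGB2HSV);m=((h[...,0]<8)|(h[...,0]>172))&(h[...,1]>150)&(h[...,2]>90)
n,l,st,ce=cv2.connectedComponentsWithStats(m.astype(np.uint8))
for i in range(1,n):
    if st[i,4]>15: print(st[i],ce[i].round(1),FW.T@(ray("top",ce[i],62)[:2]-O))
b=cv2.resize(sc[205:325,230:410,::-1],None,fx=4,fy=4,interpolation=cv2.INTER_CUBIC)
cv2.imwrite("pics/s6c.png",b)
```

```text
now fixture [ -68.8 -392.7] tipz 154.2 ytool-angle err to 72: 0.2 t 13.975 F [1.2 0.3 0.7] open -0.1
shift m [-0.0682  0.1929  0.0045] turn -0.2 tilt [-0.     0.002 -1.   ]
[(0.58, [357.7, 224.7, 39.0, 22.0])]
[451   0  33  16 168] [464.6   5.9] [ 444.197147  -121.8337058]
[450  12  42  19 232] [469.8  22.3] [ 416.67312131 -139.53048087]
[399  71  15  14 138] [405.5  77.5] [280.5760226  -64.20821012]
[409  85   8  17  76] [412.9  92.9] [257.58382802 -84.75385212]
[307 115   3  13  28] [308.2 120.9] [151.14493009  68.54583473]
[594 187  29  14 146] [608.  193.3] [ 192.34800065 -442.23400683]
[367 219   8  11  65] [370.4 223.5] [ 16.01035468 -87.58696794]
[356 283  44  39 742] [376. 302.] [-103.00906019 -136.30179521]
[488 298  65  19 816] [520.3 307.8] [ -36.42334598 -356.0267564 ]
```

View pics/s6c.png

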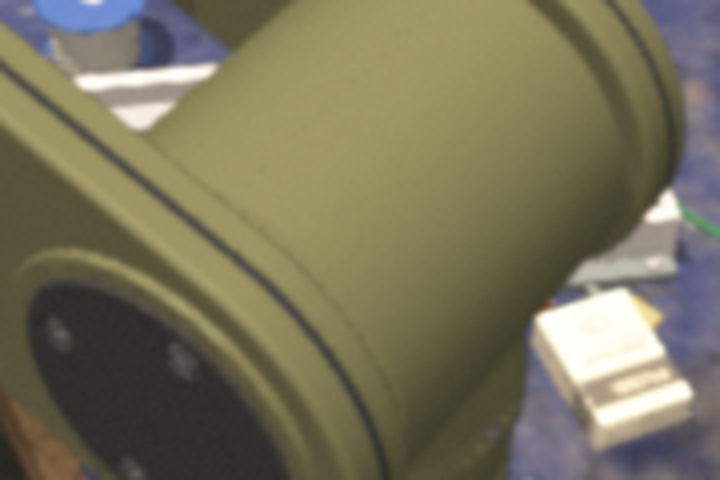

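```bash
python3 -c "
from h import *
print(env.sign_off())"
```

```text
the job is handed in; nothing more can be done
None
```

The carrier is pushed into the notches and the bolt is at its stop (about 30 mm by the top camera). The job is handed in with the arm clear, but sign-off gave no verdict. I inferred that the carrier dropped, because it came up against a firm stop and the bolt slid over its edge with about 1 N.

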